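Fit the missing push rivet in the control box cover

TASK

The control box's cover lacks one of its four orange push rivets: take the orange rivet from the wooden rack, seat it in the empty hole until its flange lies on the cover with its pin still up, then push the pin fully home, so that its cap closes on the collar. Press gently: the pin needs about 10 N, and the gasket under the cover is crushed at 18 N. Leave the blue rivet in the rack and the other things where they are.

Things in the scene. Friction and masses are not known exactly. Their poses are not given: they have to be found in the camera images.
- rivet_grip (a point): Orange push rivet, loose, about 22 g, upright, pin up, in one of two holes of a wooden rack (40x130x20 mm), flange on the rack's top. Shank 9 mm thick, 16 mm long, tapered to 4 mm; flange 24 mm across, 3 mm thick; collar 16 mm across, top 12.5 mm above the flange's underside; pin cap above it. Point on the axis, 7.5 mm above the flange's underside, half-way up the collar: grip here.
- rivet_seat (a point): Centre of the underside of the orange rivet's flange, on its axis; this face comes to lie on the cover. z points up towards the pin.
- pin_top (a point): Centre of the top of the orange rivet's pin cap (cap 12 mm across, 2 mm thick): 20 to 21.5 mm above the flange's underside at the start, 14.5 mm above it when the pin is home and the cap lies on the collar.
- rivet_pin (a joint): How far the orange rivet's pin is pushed in, m: 0 to 0.0015 at the start (cap 5.5 to 7 mm clear of the collar), 0.007 fully home, cap closed on the collar: a firm stop. The pin slides stiffly: it gives way at about 10 N and stays where it is left. Pushing it in spreads the legs, so that the rivet no longer fits through a hole.
- cover_hole (a point): Centre, at the cover's upper face (37 to 51 mm above the table), of the empty chamfered hole, 10.5 mm wide, at a corner of a control box's light grey cover (100x140x4 mm; hollow for 28 mm below). x along the 100 mm side, y along the 140 mm side. The other corners carry pressed-in orange rivets 14.5 mm high, the nearest 72 mm off along x and 110 mm along y.
- cover (a joint): How far the cover is pressed into its soft foam gasket, m: 0 at rest, springing back; past 0.00225 (a load of 18 N) the gasket is crushed. Besides this the old gasket may settle for good by 0 to 7 mm under the first load over about 7 N, not counted here; how much cannot be known beforehand, so the cover sinks by an unknown amount while a pin is pushed in.
- spare_grip (a point): Blue push rivet of the same shape and size standing in the rack's other hole, 80 mm away; stays there. Point on its axis, half-way up its collar.
- glue_blue_mid (a point): Bystander: small black and blue glue bottle with a white nozzle, 23x32x83 mm, standing near the far side. The point is half-way up it.
- side_cutters_mid (a point): Bystander: red-handled side cutters, 42x110x13 mm, lying on the right. The point is half-way up it.
- dish_mid (a point): Bystander: small clear dish with brass bits, 36 mm across, 16 mm high, near left. The point is half-way up it.
- sanding_block_mid (a point): Bystander: purple sanding block, 34x64x10 mm, lying on the left. The point is half-way up it.
Mind the look-alikes: they are no part of the job. What is shaped like the part that bears cover_hole but purple is not meant.

How it is judged (in metres and radians):
On the way, in this order (a step that is already met when the one before it is completed fails the run):
1. the orange rivet is seated in the cover's hole, flange on the cover, pin still up (horizontal distance between rivet_seat and cover_hole below 0.002 m and z of rivet_seat in the frame of cover_hole between -0.0025 and 0.0015 m and angle between rivet_seat's own z axis and vertical below 0.09 rad and value of joint rivet_pin below 0.0035 m), for 0.2 s.
2. the pin is pushed home with the rivet seated (horizontal distance between rivet_seat and cover_hole below 0.002 m and z of rivet_seat in the frame of cover_hole between -0.0025 and 0.0015 m and angle between rivet_seat's own z axis and vertical below 0.09 rad and value of joint rivet_pin above 0.0062 m), for 0.2 s.
At the end, for the whole second after the job is handed in: the orange rivet stands in the cover's hole within 2 mm of its centre and 0.09 rad of upright, its flange within 1.5 mm of the cover, its pin pushed in at least 6.2 of its 7 mm, at rest, and the cover no longer pressed down (under 0.8 mm) (all of step 2 and linear speed of rivet below 0.01 m/s and value of joint cover below 0.0008 m); the robot touches nothing.
It fails at once if the cover pressed down elastically more than 2.25 mm (about 18 N): gasket crushed (value of joint cover above 0.00225 m).
It fails at once if the blue rivet moved more than 10 mm (distance of spare_grip from where it was at the start of the episode above 0.01 m).
It fails at once if a bystander (glue bottle, side cutters, dish, sanding block) moved more than 25 mm (distance of any of glue_blue_mid, side_cutters_mid, dish_mid, sanding_block_mid from where it was at the start of the episode above 0.025 m).
It also fails if it takes over 42 s, if anything falls off the work surface, if the arm or the gripper's body presses on something with over 40 N, if the wrist force passes 120 N, or if a joint passes its speed limit or range.

ROBOT

A 6-joint arm with a two-finger parallel gripper is mounted at the origin on a cart in front of the work surface, level with it; the furniture and walls round the work are solid. World frame = base frame: x ahead of the robot, y to its left, z up, the work surface at z = 0. Lengths are in mm, angles in rad, forces in N, time in s.
With the tool pointing down it reaches from about 375 to 900 mm from the base axis. Payload 3.1 kg.
Tool frame: the origin (TCP) lies at the very end of the fingers, on their centre line; the grasp point (between the pads) lies 19 mm behind it; x points along the fingers, z is the direction in which the jaws open and shut, and the axes are right-handed (so a half turn about x gives the same grasp; the last joint's range is limited). The gripper opens to 87 mm and grips with 3 to 60 N. Pads are 19 mm wide; open, the fingers measure 117 mm over their backs; the gripper's body (75 mm by 190 mm) begins 51 mm behind the grasp point.
Start: joints at [1.107, 0.527, 1.433, -0, 1.181, -0.178], TCP at [175.563, 599.812, 222.548] pointing down, gripper open.
Joint ranges: [-3.08, 3.08], [-0.75, 2.2], [0.22, 2.44], [-1.43, 4.57], [0, 2.65], [-2.85, 2.85]. Speed limits (rad/s): [2.79, 2.79, 3.14, 3.14, 3.14, 3.14].

INTERFACE

Orientations are given as a unit quaternion [w, x, y, z].
In Python, from rig import readout, optics, env, trace, pinpoint gives the robot as it stands.
- The arm moves only by the tool jog_arm, never from a script. Its argument "targets" is text: rows parted by semicolons, each of 7 numbers parted by spaces: the closure, from -1 (fully open) to 1 (shut), then the shift along the tool's x, y, z in cm, then the turn, a rotation vector about the tool's x, y, z in degrees. In form: fingers x y z ax ay az; .... A call has exactly 10 rows; each row shifts and turns the commanded pose from where the row before left it, along the tool's axes as they then stand; what a row does not reach is not made up. A row lasts 1/8 s, in which the tool goes at most 62.5 mm and 10.7 degrees, less where a joint would pass 70% of its speed; a pose out of reach is approached as far as the arm can. A call is refused whole if a number of a shift passes 6.25 or a number of a turn 10.7, either way. A call with a gripper value outside its range is refused whole. The fingers move at their own pace and stop on an object; "force" is the grip in N (left out, the last holds). Time passes only in rows, so rows that do not move let the fingers close, or fill a call up. It gives the time, the measured TCP pose, the force and the opening at its end, in the units of the state.
- readout.get_obs(): the state, without advancing time (a new reading comes with each control period).
- optics.snapshot(name): name is "scene" or "top" or "wrist"; returns (picture, depth): 480x640x3 uint8, red, green, blue; 480x640 float32, mm along the optical axis (not along the pixel's ray), 0 where there is no reading.
- optics.camera_model(name): a dict with "K" (3x3 intrinsics, pixels), "view" (4x4, takes a point from world to camera coordinates). Camera axes: x right, y down, z forward; pixel columns grow to the right and rows downward; lengths in mm; the calibration is good to about 2 mm. A picture is of the moment at which its call begins: read the wrist's pose just before it. camera_model takes no time and is no camera call; for the wrist camera it gives the pose at the moment of the call.
- env.close_job(): hands the job in, once; it reports no verdict.
Trained networks look in the newest picture that a camera, given by its name, has taken for a name from the list of things; names that differ only in an ending like _2 or _b are one class to them, and where a whole thing is asked for, a point or a joint stands for the part that bears it (a point fixed in the world has none). Each returns a list of dicts, best first, with "score" (0 to 1); they miss things now and then, are a little off and sometimes report something else, mostly with a low value. They report only what shows in the picture. A call takes as long as a camera call. They do not tell look-alikes from the thing itself.
- trace(target, camera): "mask" (480x640 bool, what is visible of it).
- pinpoint(target, camera): "point" ([x, y, z] in mm, in the coordinates of the camera as it stood for that picture, good to about 4 mm: a listed point, or the origin of a listed thing).
The state is a dict: "t": time; "joint_pos": joint angles; "joint_vel": joint speeds; "tau": joint torques, N m; "position": TCP position; "orientation": TCP orientation; "ft_force": force on the tool from outside, world axes, zero at the start; "wrist_torque": the same for the moment, N m; "width": finger opening in mm.
Only numpy, scipy, OpenCV 4.12 (cv2) and the standard library are available. Lean on these libraries where they do the work, as an engineer would, in place of code of your own. Each camera call takes 0.05 s, during which the arm holds its last target. There are 200 camera calls.

## Working session

There is one attempt and no reset: what is moved stays moved. The work goes in short steps, Python scripts to look and compute and a tool call to move; the robot and the scene stay as the last step left them, time stands still between calls to the robot, and variables do not carry over. Pictures are saved under pics/ and viewed, about 8 in all and at most 12, crops included, and the job is handed in when it is done.

Besides the shell and the picture viewer there is one more tool, called after "Call:" by a JSON object that holds its "op" and its "data". jog_arm: Moves the arm, as the interface text tells. Its arguments: {"type":"object","properties":{"targets":{"type":"string"},"force":{"type":"number"}},"required":["targets"]}

```bash
ls; mkdir -p pics; cat > h.py <<'E'
import numpy as np, cv2
from rig import readout, optics, env, trace, pinpoint
def world(cam,p,V=None):
    V=optics.camera_model(cam)["view"] if V is None else V
    return (np.linalg.inv(V)@np.r_[p,1])[:3]
def deproj(cam,u,v,z):
    K=np.array(optics.camera_model(cam)["K"]);return world(cam,[(u-K[0,2])/K[0,0]*z,(v-K[1,2])/K[1,1]*z,z])
def proj(cam,P):
    m=optics.camera_model(cam);c=(np.array(m["view"])@np.r_[P,1])[:3];q=np.array(m["K"])@c;return q[:2]/q[2]
def planepx(cam,u,v,h):
    "pixel ray meets world z=h"
    o=deproj(cam,u,v,0);d=deproj(cam,u,v,1)-o;return o+d*(h-o[2])/d[2]
E
python3 - <<'E'
from h import *
for c in ["top","scene"]:
    im,d=optics.snapshot(c);cv2.imwrite(f"pics/{c}0.png",im[:,:,::-1]);np.save(f"{c}d.npy",d)
    for n in ["rivet_grip","cover_hole","spare_grip","glue_blue_mid"]:
        for r in pinpoint(n,c)[:4]:
            w=world(c,r["point"]);print(c,n,round(r["score"],2),w.round(0),proj(c,w).round(0))
print(readout.get_obs())
E
```

```text
pics
top rivet_grip 0.62 [ 464. -211.   28.] [427. 261.]
top cover_hole 0.86 [494.  61.  44.] [330. 248.]
top cover_hole 0.77 [578. 556.  47.] [152. 214.]
top spare_grip 0.4 [ 471. -284.   28.] [453. 259.]
top glue_blue_mid 0.57 [669. -10.  40.] [356. 187.]
scene rivet_grip 0.64 [ 459. -213.   25.] [409. 303.]
scene cover_hole 0.78 [492.  66.  46.] [332. 251.]
scene cover_hole 0.63 [577. 557.  42.] [234. 188.]
scene spare_grip 0.65 [ 464. -284.   26.] [435. 313.]
scene glue_blue_mid 0.58 [667.  -3.  37.] [384. 234.]
{'t': 0.5, 'joint_pos': array([ 1.10752286e+00,  5.27529948e-01,  1.43270550e+00, -3.23057483e-05,
        1.18139885e+00, -1.78501372e-01]), 'joint_vel': array([-1.38628416e-03, -1.48162783e-03,  5.62322644e-04, -8.47241611e-05,
        7.17400391e-04, -1.14835047e-03]), 'tau': array([-1.07797114e-03, -4.39604795e+01, -1.76790386e+01,  6.33385708e-02,
        5.15390409e-02, -2.66284650e-05]), 'position': array([175.55520571, 599.80806853, 222.52822273]), 'orientation': array([ 0.56588179, -0.42400692,  0.56589865,  0.42397483]), 'ft_force': array([0.52767911, 0.17774705, 0.06721751]), 'wrist_torque': array([-0.05412175, -0.01331929, -0.01234048]), 'width': 86.92064959132355}
```

View pics/top0.png

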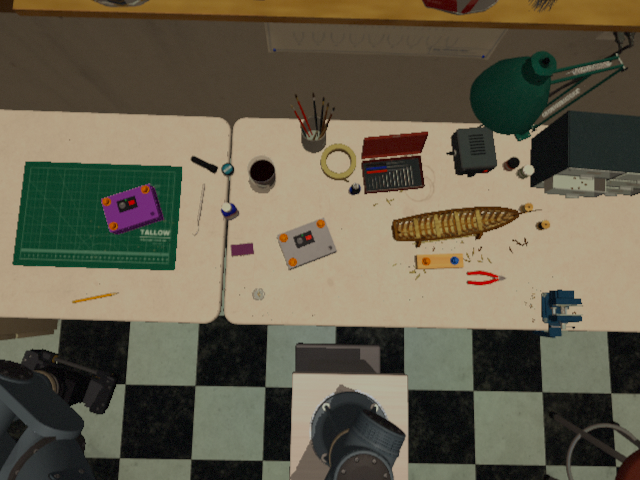

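```bash
python3 - <<'E'
from h import *
a=cv2.imread("pics/scene0.png")
cr=lambda im,u,v,w,h:cv2.resize(im[v-h:v+h,u-w:u+w],(400,300),interpolation=cv2.INTER_CUBIC)
t=cv2.imread("pics/top0.png")
out=np.vstack([np.hstack([cr(t,435,255,48,36),cr(t,330,245,48,36)]),np.hstack([cr(a,422,305,48,36),cr(a,340,250,60,45)])])
cv2.imwrite("pics/c1.png",out)
E
```

```text
(no output)
```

View pics/c1.png

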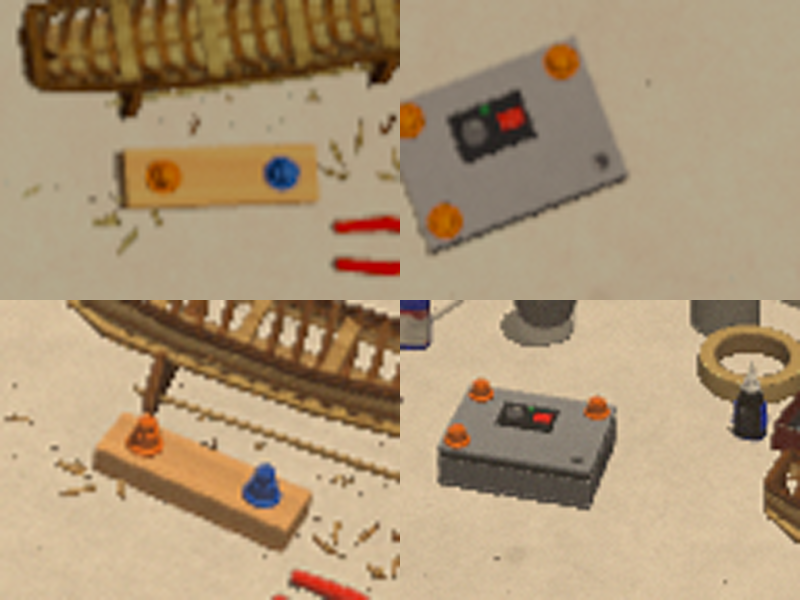

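Top view: the candidates are the rack's orange rivet (427,261), pressed-in orange rivets on the grey box (~(282,262), (320,224), (283,238)) and those on the purple look-alike (~(110,225)). I choose the one in the rack. The blue rivet at (455,260) stays. The empty hole is at (330,247) on the grey box.

```bash
cat >> h.py <<'E'
from scipy.spatial.transform import Rotation as R
def pose():
    o=readout.get_obs();q=o["orientation"];return o["position"],R.from_quat(np.r_[q[1:],q[0]]),o
def yawof(r): z=r.as_matrix()[:,2];return np.degrees(np.arctan2(z[1],z[0]))
def plan(tgt,yaw,p=None,r=None,n=None):
    "print total tool-frame shift (cm) and turn (deg) from the pose to tgt with tool down, jaw axis at yaw (mod 180)"
    if p is None: p,r,_=pose()
    best=None
    for y in (yaw,yaw+180):
        z=np.array([np.cos(np.radians(y)),np.sin(np.radians(y)),0]);x=np.array([0,0,-1.])
        Rt=R.from_matrix(np.c_[x,np.cross(z,x),z]);rv=np.degrees((r.inv()*Rt).as_rotvec())
        if best is None or np.linalg.norm(rv)<np.linalg.norm(best[0]): best=(rv,Rt)
    rv,Rt=best;d=np.array(tgt)-p
    print("turn",rv.round(2),"shift in old axes cm",(r.inv().apply(d)/10).round(3),"in new axes",(Rt.inv().apply(d)/10).round(3))
E
python3 - <<'E'
from h import *
p,r,o=pose();print(r.as_matrix().round(3),yawof(r))
V=np.array(optics.camera_model("wrist")["view"]);C=np.linalg.inv(V)
print("cam in tool",r.inv().apply(C[:3,3]-p).round(1),(r.inv().as_matrix()@C[:3,:3]).round(2)); print(optics.camera_model("wrist")["K"])
d=np.load("topd.npy")
K=np.array(optics.camera_model("top")["K"]);V=np.array(optics.camera_model("top")["view"])
u,v=np.meshgrid(range(640),range(480));P=np.stack([(u-K[0,2])/K[0,0]*d,(v-K[1,2])/K[1,1]*d,d,d*0+1],-1)@np.linalg.inv(V).T
m=(abs(P[...,0]-560)<60)&(P[...,1]<-80)&(P[...,1]>-360)&(d>0)
print("hull max z",P[m][:,2].max())
for x in range(480,640,10):
    k=m&(abs(P[...,0]-x)<5)
    if k.any(): print(x,P[k][:,2].max().round(0),end=" ")
def pts(a):print([planepx("top",*q,h).round(0).tolist() for q,h in a])
pts([((427,261),38),((455,260),38),((330.5,247.4),44),((416,254),20),((416,269),20)])
m=(abs(u-307)<22)&(abs(v-243)<18);print("cover z",np.percentile(P[m][:,2],[10,50,90]))
plan([480,40,240],0)
E
```

```text
[[ 0.    -0.96   0.281]
 [-0.     0.281  0.96 ]
 [-1.    -0.    -0.   ]] 73.68446349367144
cam in tool [-161.4   64.2    0.5] [[-0.   -0.24  0.97]
 [-0.   -0.97 -0.24]
 [ 1.   -0.    0.  ]]
[[399.08678609   0.         319.46150328]
 [  0.         399.08678609 240.6111331 ]
 [  0.           0.           1.        ]]
hull max z 98.97066634612929
500 8.0 510 97.0 520 94.0 530 98.0 540 99.0 550 97.0 560 95.0 570 92.0 580 91.0 590 87.0 600 83.0 610 85.0 620 6.0 [[464.0, -208.0, 38.0], [468.0, -286.0, 38.0], [495.0, 60.0, 44.0], [485.0, -182.0, 20.0], [442.0, -181.0, 20.0]]
cover z [39.68203362 44.20932281 47.72704305]
turn [73.68 -0.    0.  ] shift in old axes cm [ -1.744 -44.945 -45.174] in new axes [ -1.747 -55.981  30.444]
```

Call:
{"op": "jog_arm", "data": {"targets": "-1 0.5 -4.39 -4.19 -10.65 0 0; -1 0.5 -3.55 -4.92 -10.65 0 0; -1 0.5 -2.58 -5.49 0 0 0; -1 0.5 -2.58 -5.49 0 0 0; -1 0.5 -2.58 -5.49 0 0 0; -1 0.5 -2.58 -5.49 0 0 0; -1 0.5 -2.58 -5.49 0 0 0; -1 0.5 -2.58 -5.49 0 0 0; -1 0.5 -2.58 -5.49 0 0 0; -1 0.5 -2.58 -5.49 0 0 0"}}

```text
t: 1.75
position: [477.8, 73.5, 172.9]
orientation: [-0.48, 0.52, -0.479, -0.519]
ft_force: [1.6, 0.9, -0.7]
width: 87.1
```

```bash
python3 - <<'E'
from h import *
p,r,o=pose();print(p.round(1),yawof(r),o["joint_vel"].round(2))
im,d=optics.snapshot("wrist");cv2.imwrite("pics/w1.png",im[:,:,::-1]);np.save("w1d.npy",d)
for n in ["cover_hole"]:
    for q in pinpoint(n,"wrist"):
        w=world("wrist",q["point"]);print(n,round(q["score"],2),w.round(1),proj("wrist",w).round(0))
p,r,o=pose();print(p.round(1),yawof(r))
plan([464,-210,120],95)
E
```

```text
[477.8  73.5 172.9] 94.59701215929866 [-0.9   0.24 -0.32  0.    0.06 -0.89]
cover_hole 0.95 [500.7  59.   42.1] [303. 253.]
[481.4  70.4 172.9] 94.23338909844682
turn [-0.77 -0.13  0.29] shift in old axes cm [  5.335   3.83  -27.819] in new axes [  5.291   4.175 -27.778]
```

View pics/w1.png

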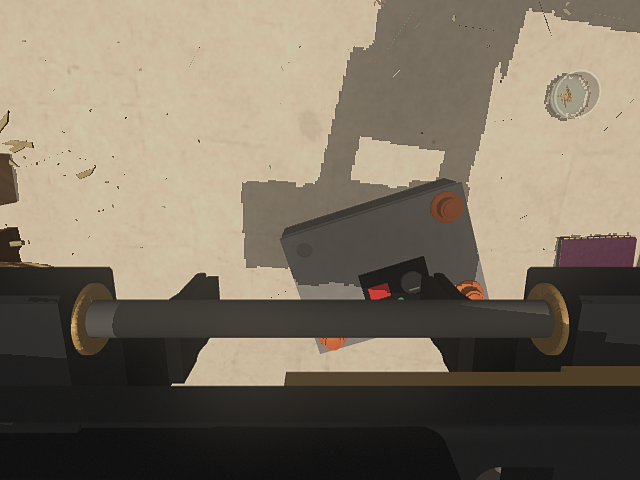

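The wrist view shows the empty hole at (304,250) on the grey cover and three pressed-in rivets on its other corners. Next is the rack.

Call:
{"op": "jog_arm", "data": {"targets": "-1 0.7 0.53 -4.65 0 0 0; -1 0.7 0.53 -4.65 0 0 0; -1 0.7 0.53 -4.65 0 0 0; -1 0.7 0.53 -4.65 0 0 0; -1 0.7 0.53 -4.65 0 0 0; -1 0.7 0.53 -4.65 0 0 0; -1 0 0 0 0 0 0; -1 0 0 0 0 0 0; -1 0 0 0 0 0 0; -1 0 0 0 0 0 0"}}

```text
t: 3.1
position: [467.5, -203.8, 131.0]
orientation: [0.479, -0.52, 0.479, 0.52]
ft_force: [-0.8, -0.9, 0.5]
width: 87.0
```

```bash
python3 - <<'E'
from h import *
p,r,o=pose();print(p.round(1),yawof(r),r.as_matrix()[:,0].round(3),np.abs(o["joint_vel"]).max().round(3))
im,d=optics.snapshot("wrist");cv2.imwrite("pics/w2.png",im[:,:,::-1]);np.save("w2d.npy",d)
for n in ["rivet_grip","spare_grip"]:
    for q in pinpoint(n,"wrist"):
        w=world("wrist",q["point"]);print(n,round(q["score"],2),w.round(1),proj("wrist",w).round(0))
hsv=cv2.cvtColor(im,cv2.COLOR_RGB2HSV)
for nm,lo,hi in [("or",(3,140,60),(16,255,255)),("bl",(105,140,40),(125,255,255))]:
    m=cv2.inRange(hsv,lo,hi);n,l,s,c=cv2.connectedComponentsWithStats(m)
    for i in range(1,n):
        if s[i,4]>60: print(nm,s[i],c[i].round(1),np.percentile(d[l==i],[1,50,99]).round(0),planepx("wrist",*c[i],30).round(1))
E
```

```text
[ 467.5 -203.8  131. ] 94.73118889771766 [-0.  0. -1.] 0.006
rivet_grip 0.74 [ 465.3 -210.    26.5] [311. 234.]
spare_grip 0.96 [ 465.  -286.5   22.9] [201. 224.]
or [121 166  30  12  77] [142.1 170.4] [280. 282. 287.] [ 430.9 -322.8   30. ]
or [296 216  35  33 882] [313.1 232. ] [208. 270. 281.] [ 462.8 -209.1   30. ]
or [ 258  343  185   43 1465] [341.4 357.5] [227. 291. 294.] [ 554.7 -181.2   30. ]
or [191 345  71  41 866] [228.7 365. ] [238. 292. 296.] [ 567.5 -263.    30. ]
or [394 356  12  16 134] [399.4 363.8] [283. 288. 292.] [ 556.3 -138.3   30. ]
or [337 362  11   7  62] [341.7 364.6] [295. 297. 298.] [ 560.4 -180.4   30. ]
or [192 368   8  18 102] [195.6 378.5] [  3. 294. 296.] [ 580.7 -287.1   30. ]
```

View pics/w2.png

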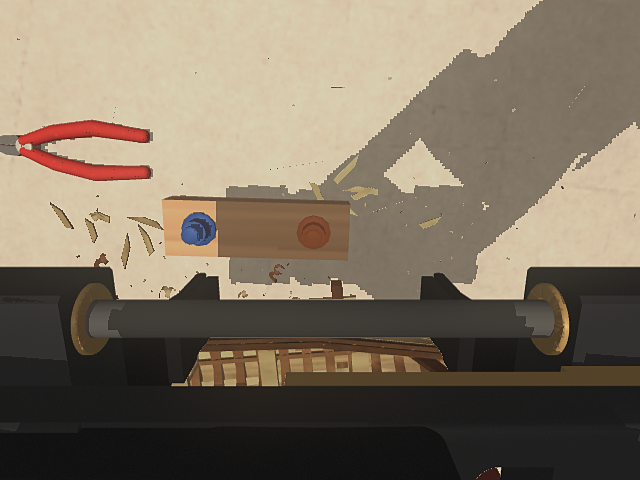

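The orange rivet in the rack is at (313,232), the blue at (198,230) and the hull lies behind (v>340). I descend partway, closing the fingers a little, then re-measure.

Call:
{"op": "jog_arm", "data": {"targets": "-0.2 1.2 0.06 -0.1 0 0 0; -0.2 1.2 0.06 -0.1 0 0 0; -0.2 1.2 0.06 -0.1 0 0 0; -0.2 1.2 0.06 -0.1 0 0 0; -0.2 1.2 0.06 -0.1 0 0 0; -0.2 0 0 0 0 0 0; -0.2 0 0 0 0 0 0; -0.2 0 0 0 0 0 0; -0.2 0 0 0 0 0 0; -0.2 0 0 0 0 0 0"}}

```text
t: 4.5
position: [465.0, -210.5, 71.0]
orientation: [-0.479, 0.52, -0.479, -0.52]
ft_force: [-0.1, 0.1, -0.0]
width: 52.2
```

```bash
cat >> h.py <<'E'
def blob(cam,im,d,uv,lo=(3,140,60),hi=(16,255,255)):
    m=cv2.inRange(cv2.cvtColor(im,cv2.COLOR_RGB2HSV),lo,hi);n,l,s,c=cv2.connectedComponentsWithStats(m)
    i=min((i for i in range(1,n) if s[i,4]>100),key=lambda i:np.hypot(*(c[i]-uv)));return s[i],c[i],l==i
E
python3 - <<'E'
from h import *
p,r,o=pose();print(p.round(1),yawof(r),o["width"])
im,d=optics.snapshot("wrist");cv2.imwrite("pics/w3.png",im[:,:,::-1])
pr=proj("wrist",[464.7,-209.3,25]);print(pr, "tcp px",proj("wrist",p))
s,c,l=blob("wrist",im,d,pr);print(s,c)
cc,rr=cv2.minEnclosingCircle(np.argwhere(l)[:,::-1].astype(np.float32));print(cc,rr,planepx("wrist",*cc,22).round(1),d[l].min())
z=[deproj("wrist",u,v,d[v,u])[2] for v,u in np.argwhere(l)];print("z pct",np.percentile(z,[2,20,50,80,98]).round(1))
for q in pinpoint("rivet_grip","wrist"): print(q["score"],world("wrist",q["point"]).round(1))
b=im[:,:,::-1];cv2.imwrite("pics/w3c.png",cv2.resize(b[180:420,160:480],(800,600)))
E
```

```text
[ 465.  -210.5   71. ] 94.6225441365845 52.197677361601286
[321.42291355 263.21507541] tcp px [319.14755454 295.18342658]
[ 302  240   43   44 1409] [323.10858765 261.37686302]
(323.22760009765625, 261.5824279785156) 21.596363067626953 [ 464.6 -208.3   22. ] 0.0
z pct [20.1 21.5 30.3 39.8 41.1]
0.7 [ 463.9 -207.9   27. ]
```

View pics/w3c.png

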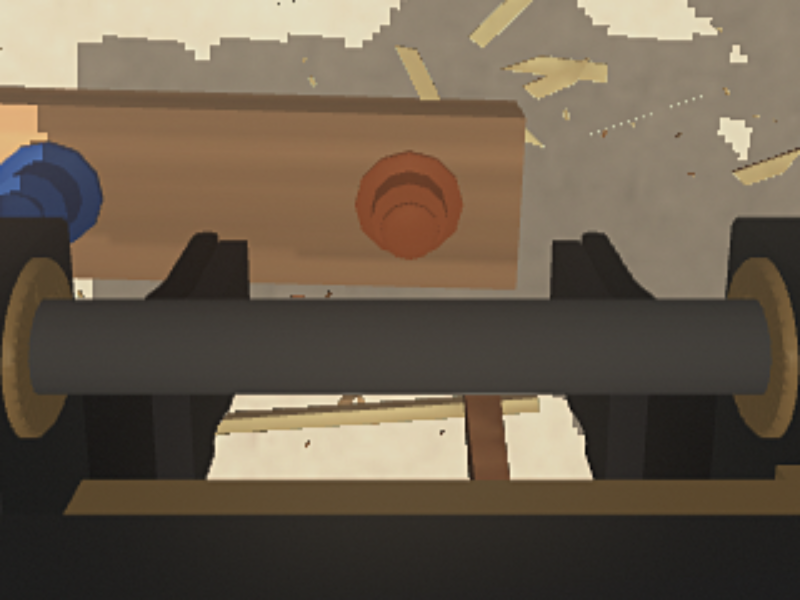

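Call:
{"op": "jog_arm", "data": {"targets": "-0.2 0.5 0 0.2 0 0 0; -0.2 1 0 0 0 0 0; -0.2 1 0 0 0 0 0; -0.2 1 0 0 0 0 0; -0.2 0.8 0 0 0 0 0; -0.2 0.3 0 0 0 0 0; -0.2 0 0 0 0 0 0; -0.2 0 0 0 0 0 0; -0.2 0 0 0 0 0 0; -0.2 0 0 0 0 0 0"}}

```text
t: 5.85
position: [464.8, -208.5, 25.0]
orientation: [-0.479, 0.52, -0.479, -0.52]
ft_force: [-0.7, 0.1, 0.1]
width: 52.3
```

```bash
python3 - <<'E'
from h import *
p,r,o=pose();print(p.round(2),o["ft_force"].round(2),yawof(r))
E
```

```text
[ 464.79 -208.53   24.97] [-0.74  0.06  0.12] 94.6224964193745
```

Call:
{"op": "jog_arm", "data": {"targets": "1 0 0 0 0 0 0; 1 0 0 0 0 0 0; 1 0 0 0 0 0 0; 1 0 0 0 0 0 0; 1 0 0 0 0 0 0; 1 0 0 0 0 0 0; 1 0 0 0 0 0 0; 1 -0.2 0 0 0 0 0; 1 -1 0 0 0 0 0; 1 -1 0 0 0 0 0", "force": 20}}

```text
t: 7.1
position: [464.7, -208.5, 47.5]
orientation: [-0.479, 0.52, -0.479, -0.52]
ft_force: [0.6, 0.5, -1.1]
width: 14.7
```

Call:
{"op": "jog_arm", "data": {"targets": "1 -3 0 0 0 0 0; 1 -3.3 -0.3 1.5 0 0 0; 1 0 -1.2 4 0 0 0; 1 0 -1.2 4.2 0 0 0; 1 0 -1.2 4.2 0 0 0; 1 0 -1.2 4.2 0 0 0; 1 0 -1.2 4.2 0 0 0; 1 0 -1.2 4.0 0 0 0; 1 0 0 0 0 0 0; 1 0 0 0 0 0 0"}}

```text
t: 8.35
position: [518.1, 59.5, 110.2]
orientation: [-0.479, 0.52, -0.479, -0.52]
ft_force: [-0.1, 0.4, -0.5]
width: 15.0
```

```bash
python3 - <<'E'
from h import *
p,r,o=pose();print(p.round(1),yawof(r),o["width"],np.abs(o["joint_vel"]).max())
im,d=optics.snapshot("wrist");b=im[:,:,::-1];cv2.imwrite("pics/w4.png",b)
print("tcp px",proj("wrist",p))
for q in pinpoint("cover_hole","wrist"):
    w=world("wrist",q["point"]);print(q["score"],w.round(1),proj("wrist",w).round(1))
cv2.imwrite("pics/w4c.png",cv2.resize(b[140:380,160:480],(800,600),interpolation=cv2.INTER_CUBIC))
E
```

```text
[518.1  59.5 110.2] 94.66410632737778 14.95221919017332 0.02493360077263647
tcp px [320.35068209 295.3366534 ]
0.82 [493.2  62.2  42.6] [328.6 212.2]
```

View pics/w4c.png

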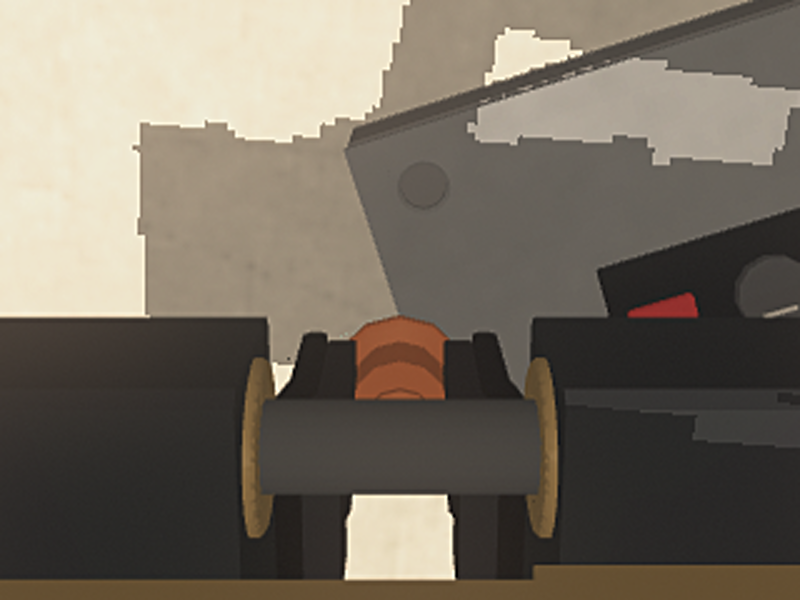

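Wrist view: the empty hole is centred at about (329,214), the rivet is held upright between the fingers with its flange's front edge at v≈266, laterally centred at u≈320.

```bash
python3 - <<'E'
from h import *
p,r,o=pose();print(p.round(2))
im,d=optics.snapshot("wrist");K=np.array(optics.camera_model("wrist")["K"])
# cover plane z
zs=[deproj("wrist",u,v,d[v,u])[2] for v in range(190,260,4) for u in range(350,395,4) if d[v,u]>0]
print("cover z",np.percentile(zs,[10,50,90]).round(2)); h=np.median(zs)
g=cv2.cvtColor(im,cv2.COLOR_RGB2GRAY);roi=g[196:234,312:348].astype(float)
print(g[214,312:348])
bg=np.median(roi);m=((abs(roi-bg)>4)).astype(np.uint8);m=cv2.morphologyEx(m,cv2.MORPH_CLOSE,np.ones((5,5)))
n,l,s,c=cv2.connectedComponentsWithStats(m);i=1+np.argmax(s[1:,4])
pt=np.argwhere(l==i)[:,::-1].astype(np.float32);cc,rr=cv2.minEnclosingCircle(pt)
e=cv2.fitEllipse(cv2.findContours((l==i).astype(np.uint8),0,1)[0][0]);
print(s[i],c[i]+[312,196],np.add(cc,[312,196]),rr,e)
hc=np.add(e[0],[312,196]);H=planepx("wrist",*hc,h);print("hole",H.round(2))
ax=r.as_matrix()
# flange front edge prediction at tool y=+12
for dz in (2,5): print("edge pred",dz,proj("wrist",p+ax[:,0]*dz+ax[:,1]*12))
col=im[255:285,320];print([tuple(int(k) for k in x) for x in col[5:18]])
s,c,l=blob("wrist",im,d,(320,275));print(s,c)
plan([H[0],H[1],p[2]],yawof(r))
E
```

```text
[518.08  58.76 109.99]
cover z [42.2  42.95 43.77]
[102 102 102 102 100 100 100 100  92  90  91  91  91  91  91  90  91  90
  91  90  90  90  91  90  90  90  90  86  90  95  99 100  98  98  99  99]
[  0   0  29  30 451] [327.59201774 211.07538803] [325.77450943 207.77450943] 18.121253967285156 ((15.092574119567871, 15.03978443145752), (18.871057510375977, 34.91592025756836), 135.94361877441406)
hole [492.58  61.17  42.95]
edge pred 2 [319.53473259 267.1073825 ]
edge pred 5 [319.52847913 265.01015036]
[(103, 97, 90), (101, 96, 89), (100, 95, 89), (97, 92, 86), (94, 91, 86), (125, 121, 110), (121, 85, 62), (143, 80, 49), (156, 88, 56), (155, 90, 58), (155, 90, 58), (156, 91, 59), (157, 90, 58)]
[ 300  266   39   34 1084] [319.38653137 283.90590406]
turn [-0.03 -0.01 -0.  ] shift in old axes cm [-0.008  2.525  0.455] in new axes [-0.009  2.525  0.456]
```

```bash
python3 - <<'E'
from h import *
p,r,o=pose();im,d=optics.snapshot("wrist");g=cv2.cvtColor(im,cv2.COLOR_RGB2GRAY)
m=(cv2.medianBlur(g,3)<97).astype(np.uint8)
w=m[200:230,314:346];n,l,s,c=cv2.connectedComponentsWithStats(w,connectivity=4)
for row in w: print("".join(".#"[k] for k in row))
i=l[14,15];e=cv2.fitEllipse(cv2.findContours((l==i).astype(np.uint8),0,1)[0][0]);print(s[i],c[i]+[314,200],e)
C=c[i]+[314,200];H=planepx("wrist",*C,43);print(H.round(2));plan([H[0],H[1],p[2]],yawof(r))
E
```

```text
................................
................................
................................
................................
................................
.............########...........
...........############.........
..........##############........
.........################.......
........##################......
.......####################.....
.......####################.....
.......####################.....
......######################....
......######################....
......######################....
......######################....
......######################....
.......####################.....
.......####################.....
.......###################......
........#################.......
.........################.......
..........#############.........
............##########..........
..............####..............
................................
................................
................................
................................
[  6   5  22  21 357] [330.42016807 214.78431373] ((16.424936294555664, 14.781148910522461), (19.959278106689453, 20.985170364379883), 77.66963195800781)
[494.62  63.27  43.  ]
turn [-0.01 -0.01 -0.01] shift in old axes cm [-0.006  2.308  0.651] in new axes [-0.006  2.308  0.651]
```

Call:
{"op": "jog_arm", "data": {"targets": "1 0 0.8 0.3 0 0 0; 1 0 0.8 0.35 0 0 0; 1 0 0.72 0 0 0 0; 1 1 0 0 0 0 0; 1 1 0 0 0 0 0; 1 1 0 0 0 0 0; 1 1 0 0 0 0 0; 1 0.3 0 0 0 0 0; 1 0 0 0 0 0 0; 1 0 0 0 0 0 0"}}

```text
t: 9.8
position: [494.9, 64.4, 66.9]
orientation: [-0.48, 0.52, -0.479, -0.52]
ft_force: [0.4, 1.0, -0.2]
width: 15.0
```

```bash
python3 - <<'E'
from h import *
p,r,o=pose();print(p.round(2),o["ft_force"].round(2));plan([494.6,63.3,p[2]],yawof(r))
im,d=optics.snapshot("wrist");b=im[:,:,::-1];a=cv2.resize(b[200:350,240:400],(640,600),interpolation=cv2.INTER_CUBIC)
cv2.imwrite("pics/w5c.png",a)
E
```

```text
[494.85  64.37  66.93] [ 0.39  0.96 -0.23]
turn [ 0.   -0.01  0.04] shift in old axes cm [-0.     0.034 -0.104] in new axes [ 0.     0.034 -0.104]
```

View pics/w5c.png

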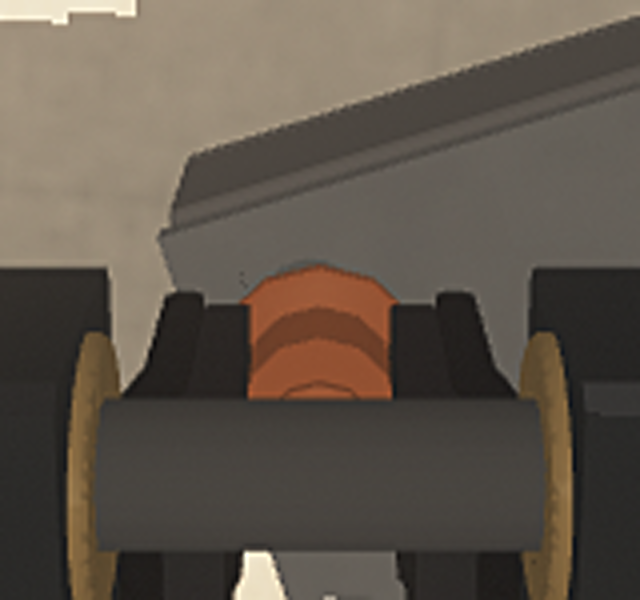

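A sliver of the hole shows about 1 mm left of the flange centre, which agrees with the measured offset; I correct and go on.

Call:
{"op": "jog_arm", "data": {"targets": "1 0 0.03 -0.1 0 0 0; 1 0 0 0 0 0 0; 1 0 0 0 0 0 0; 1 0.3 0 0 0 0 0; 1 0.3 0 0 0 0 0; 1 0.3 0 0 0 0 0; 1 0.2 0 0 0 0 0; 1 0.2 0 0 0 0 0; 1 0.1 0 0 0 0 0; 1 0 0 0 0 0 0"}}

```text
t: 11.1
position: [494.3, 63.4, 52.6]
orientation: [0.479, -0.52, 0.479, 0.52]
ft_force: [0.1, -0.8, 0.0]
width: 15.1
```

```bash
python3 - <<'E'
from h import *
p,r,o=pose();print(p.round(2),o["ft_force"].round(2),o["wrist_torque"].round(3));plan([494.6,63.3,p[2]],yawof(r))
im,d=optics.snapshot("wrist");b=im[:,:,::-1];cv2.imwrite("pics/w6.png",b)
s,c,l=blob("wrist",im,d,(320,275));print(s,c, "edge pred",[proj("wrist",p+r.as_matrix()[:,0]*k+r.as_matrix()[:,1]*12) for k in(2,5)])
E
```

```text
[494.3   63.35  52.64] [ 0.1  -0.83  0.03] [ 0.045 -0.046 -0.005]
turn [ 0.    0.   -0.01] shift in old axes cm [-0.    -0.029 -0.008] in new axes [ 0.    -0.029 -0.008]
[ 300  266   39   34 1097] [319.37465816 283.81677302] edge pred [array([319.25118452, 266.83263448]), array([319.25033353, 264.73988068])]
```

Call:
{"op": "jog_arm", "data": {"targets": "1 0.1 0 0 0 0 0; 1 0.1 0 0 0 0 0; 1 0.1 0 0 0 0 0; 1 0.05 0 0 0 0 0; 1 0 0 0 0 0 0; 1 0 0 0 0 0 0; 1 0 0 0 0 0 0; 1 0 0 0 0 0 0; 1 0 0 0 0 0 0; 1 0 0 0 0 0 0"}}

```text
t: 12.4
position: [494.4, 63.4, 49.2]
orientation: [-0.479, 0.52, -0.479, -0.52]
ft_force: [-0.1, 0.2, 0.5]
width: 14.8
```

```bash
python3 - <<'E'
from h import *
p,r,o=pose();print(p.round(2),o["ft_force"].round(2))
im,d=optics.snapshot("wrist");b=im[:,:,::-1];cv2.imwrite("pics/w7.png",b)
a=cv2.resize(b[200:350,240:400],(640,600),interpolation=cv2.INTER_CUBIC)
s,_=optics.snapshot("scene");u,v=proj("scene",[494,63,50]).astype(int);print(u,v)
q=cv2.resize(s[v-20:v+20,u-20:u+20,::-1],(600,600),interpolation=cv2.INTER_CUBIC)[:, :]
cv2.imwrite("pics/c7.png",cv2.resize(np.hstack([a[:,80:560],q]),(800,444)))
E
```

```text
[494.36  63.35  49.22] [-0.07  0.17  0.51]
332 250
```

View pics/c7.png

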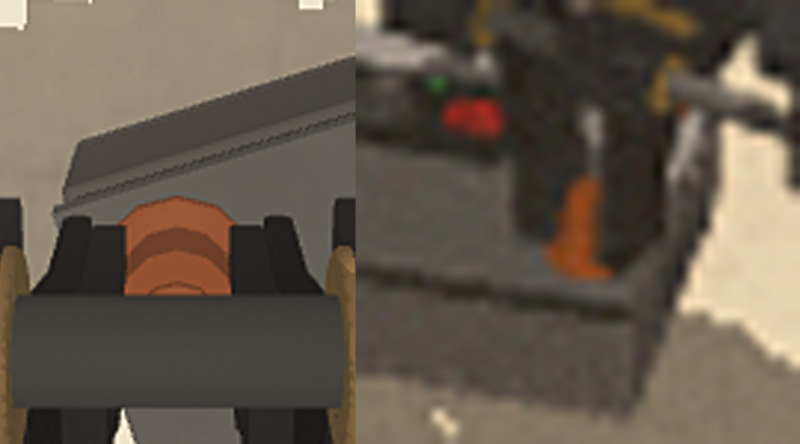

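The rivet is in the hole with its flange just above the cover. I go on in half-millimetre steps.

Call:
{"op": "jog_arm", "data": {"targets": "1 0.04 0 0 0 0 0; 1 0 0 0 0 0 0; 1 0.04 0 0 0 0 0; 1 0 0 0 0 0 0; 1 0 0 0 0 0 0; 1 0 0 0 0 0 0; 1 0 0 0 0 0 0; 1 0 0 0 0 0 0; 1 0 0 0 0 0 0; 1 0 0 0 0 0 0"}}

```text
t: 13.75
position: [494.4, 63.3, 48.4]
orientation: [-0.479, 0.52, -0.479, -0.52]
ft_force: [0.6, 0.6, -0.3]
width: 15.0
```

```bash
python3 - <<'E'
from h import *
p,r,o=pose();print(p.round(2),o["ft_force"].round(2))
E
```

```text
[494.37  63.34  48.42] [ 0.62  0.6  -0.29]
```

Call:
{"op": "jog_arm", "data": {"targets": "1 0.03 0 0 0 0 0; 1 0 0 0 0 0 0; 1 0.03 0 0 0 0 0; 1 0 0 0 0 0 0; 1 0 0 0 0 0 0; 1 0 0 0 0 0 0; 1 0 0 0 0 0 0; 1 0 0 0 0 0 0; 1 0 0 0 0 0 0; 1 0 0 0 0 0 0"}}

```text
t: 15.0
position: [494.4, 63.3, 47.8]
orientation: [-0.479, 0.52, -0.479, -0.52]
ft_force: [-0.4, 0.4, 3.5]
width: 15.3
```

```bash
python3 - <<'E'
from h import *
p,r,o=pose();print(p.round(2),o["ft_force"].round(2))
E
```

```text
[494.42  63.32  47.84] [-0.44  0.44  3.46]
```

Contact at 3.5 N, so the flange is on the cover. Release and rise.

Call:
{"op": "jog_arm", "data": {"targets": "0 0 0 0 0 0 0; 0 0 0 0 0 0 0; 0 0 0 0 0 0 0; 0 0 0 0 0 0 0; 0 -0.5 0 0 0 0 0; 0 -1 0 0 0 0 0; 0 -1 0 0 0 0 0; 0 -0.5 -1 0 0 0 0; 0 0 -1 0 0 0 0; 0 0 0 0 0 0 0"}}

```text
t: 16.25
position: [515.9, 64.9, 77.9]
orientation: [-0.48, 0.52, -0.479, -0.519]
ft_force: [-0.4, -0.8, -0.5]
width: 43.4
```

```bash
python3 - <<'E'
from h import *
p,r,o=pose();print(p.round(2),o["ft_force"].round(2),o["width"],np.abs(o["joint_vel"]).max())
im,d=optics.snapshot("wrist");b=im[:,:,::-1]
s,c,l=blob("wrist",im,d,proj("wrist",[494.5,63.3,50]));print(s,c)
cc,rr=cv2.minEnclosingCircle(np.argwhere(l)[:,::-1].astype(np.float32));print(cc,rr,planepx("wrist",*cc,45).round(1))
P=np.array([deproj("wrist",u,v,d[v,u]) for v,u in np.argwhere(l) if d[v,u]>0]);z=P[:,2];print(np.percentile(z,[2,20,50,80,90,98]).round(1));t=P[z>np.percentile(z,98)-2];print("cap",len(t),t.mean(0).round(1))
cv2.imwrite("pics/w8c.png",cv2.resize(b[160:340,220:460],(800,600),interpolation=cv2.INTER_CUBIC))
p,r,o=pose();plan([494.5,63.2,p[2]],yawof(r))
E
```

```text
[515.93  64.89  77.89] [-0.44 -0.8  -0.48] 43.44338119087338 0.039922464729225914
[ 297  207   47   47 1689] [319.88040261 229.74896388]
(319.859375, 229.859375) 23.516891479492188 [493.2  63.5  45. ]Traceback (most recent call last):
  File "<stdin>", line 6, in <module>
  File "h.py", line 7, in deproj
    K=np.array(optics.camera_model(cam)["K"]);return world(cam,[(u-K[0,2])/K[0,0]*z,(v-K[1,2])/K[1,1]*z,z])
               ~~~~~~~~~~~~~~~~~~~^^^^^
ValueError: time passes only in moves, steps and waits
```

```bash
python3 - <<'E'
from h import *
p,r,o=pose()
im,d=optics.snapshot("wrist");b=im[:,:,::-1];m=optics.camera_model("wrist");K=np.array(m["K"]);Vi=np.linalg.inv(m["view"])
cv2.imwrite("pics/w8c.png",cv2.resize(b[160:340,220:460],(800,600),interpolation=cv2.INTER_CUBIC))
v,u=np.mgrid[207:254,297:344];dd=d[207:254,297:344];P=np.stack([(u-K[0,2])/K[0,0]*dd,(v-K[1,2])/K[1,1]*dd,dd,dd*0+1],-1)@Vi.T
z=P[...,2][dd>0];print(np.percentile(z,[2,20,50,80,90,98]).round(1));t=P[(dd>0)&(P[...,2]>np.percentile(z,97)-1.5)];print("cap",len(t),((t.max(0)+t.min(0))/2).round(1),t.mean(0).round(1))
print(p,yawof(r))
E
```

```text
[41.9 43.4 45.8 63.1 64.  64.7]
cap 447 [493.6  63.5  64.5   1. ] [493.7  63.5  64.    1. ]
[514.76730027  64.9599459   77.58973489] 94.62518382329367
```

View pics/w8c.png

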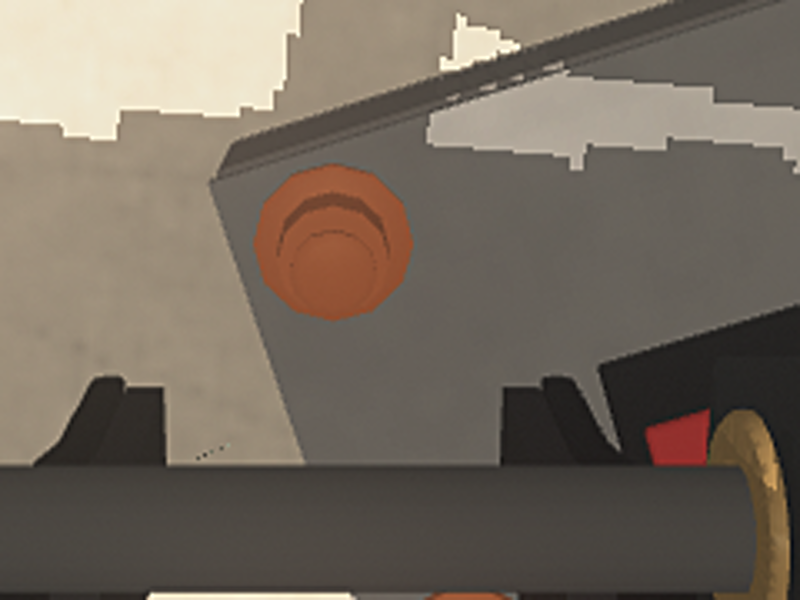

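Rivet seated upright, pin up, cap centre at crop (333,270). Now I shut the fingers and go above the cap.

Call:
{"op": "jog_arm", "data": {"targets": "1 0 0.7 0 0 0 0; 1 0 0.7 0 0 0 0; 1 0 0.71 0.02 0 0 0; 1 0 0 0 0 0 0; 1 0.5 0 0 0 0 0; 1 0.5 0 0 0 0 0; 1 0.1 0 0 0 0 0; 1 0 0 0 0 0 0; 1 0 0 0 0 0 0; 1 0 0 0 0 0 0"}}

```text
t: 17.6
position: [493.3, 63.5, 66.9]
orientation: [-0.479, 0.52, -0.479, -0.52]
ft_force: [-0.6, -0.8, 0.3]
width: 0.2
```

```bash
python3 - <<'E'
from h import *
p,r,o=pose();print(p.round(2),o["ft_force"].round(2),o["width"]);plan([493.8,63.5,p[2]],yawof(r))
E
```

```text
[493.32  63.46  66.9 ] [-0.59 -0.84  0.31] 0.1860325276462799
turn [ 0.   -0.    0.01] shift in old axes cm [ 0.    -0.048  0.   ] in new axes [ 0.    -0.048  0.   ]
```

Call:
{"op": "jog_arm", "data": {"targets": "1 0.2 -0.04 0 0 0 0; 1 0.08 0 0 0 0 0; 1 0.08 0 0 0 0 0; 1 0.08 0 0 0 0 0; 1 0.08 0 0 0 0 0; 1 0.08 0 0 0 0 0; 1 0.08 0 0 0 0 0; 1 0.08 0 0 0 0 0; 1 0.08 0 0 0 0 0; 1 0 0 0 0 0 0"}}

```text
t: 18.85
position: [493.9, 63.4, 59.0]
orientation: [-0.48, 0.52, -0.479, -0.52]
ft_force: [-1.3, 0.3, 6.0]
width: 0.3
```

```bash
python3 - <<'E'
from h import *
p,r,o=pose();print(p.round(2),o["ft_force"].round(2),o["wrist_torque"].round(2))
E
```

```text
[493.86  63.4   59.03] [-1.29  0.32  6.04] [-0.04  0.15  0.  ]
```

Call:
{"op": "jog_arm", "data": {"targets": "1 0.07 0 0 0 0 0; 1 0.08 0 0 0 0 0; 1 0 0 0 0 0 0; 1 0 0 0 0 0 0; 1 0 0 0 0 0 0; 1 0 0 0 0 0 0; 1 0 0 0 0 0 0; 1 0 0 0 0 0 0; 1 0 0 0 0 0 0; 1 0 0 0 0 0 0"}}

```text
t: 20.1
position: [493.9, 63.4, 57.9]
orientation: [-0.48, 0.52, -0.479, -0.519]
ft_force: [-1.9, -1.2, 9.9]
width: 0.7
```

```bash
python3 - <<'E'
from h import *
p,r,o=pose();print(p.round(2),o["ft_force"].round(2),o["wrist_torque"].round(2))
E
```

```text
[493.93  63.4   57.89] [-1.88 -1.19  9.94] [-0.04  0.33 -0.  ]
```

Call:
{"op": "jog_arm", "data": {"targets": "1 0.05 0 0 0 0 0; 1 0.05 0 0 0 0 0; 1 0 0 0 0 0 0; 1 0 0 0 0 0 0; 1 0 0 0 0 0 0; 1 0 0 0 0 0 0; 1 0 0 0 0 0 0; 1 0 0 0 0 0 0; 1 0 0 0 0 0 0; 1 0 0 0 0 0 0", "force": 40}}

```text
t: 21.35
position: [493.9, 63.4, 57.0]
orientation: [-0.48, 0.52, -0.479, -0.519]
ft_force: [-1.3, -0.6, 9.3]
width: 0.7
```

```bash
python3 - <<'E'
from h import *
p,r,o=pose();print(p.round(2),o["ft_force"].round(2),o["wrist_torque"].round(2),o["width"])
im,d=optics.snapshot("wrist");b=im[:,:,::-1]
m=optics.camera_model("wrist");K=np.array(m["K"]);Vi=np.linalg.inv(m["view"]);v,u=np.mgrid[180:262:2,330:400:2];dd=d[180:262:2,330:400:2];P=np.stack([(u-K[0,2])/K[0,0]*dd,(v-K[1,2])/K[1,1]*dd,dd,dd*0+1],-1)@Vi.T
print("cover z",np.percentile(P[...,2][dd>0],[10,25,50,75,90]).round(1))
cv2.imwrite("pics/w9c.png",cv2.resize(b[180:330,220:420],(800,600),interpolation=cv2.INTER_CUBIC))
E
```

```text
[493.94  63.4   56.96] [-1.26 -0.61  9.3 ] [-0.05  0.3  -0.01] 0.6713836083516617
cover z [-1.3 -0.8  0.7 35.6 36.5]
```

View pics/w9c.png

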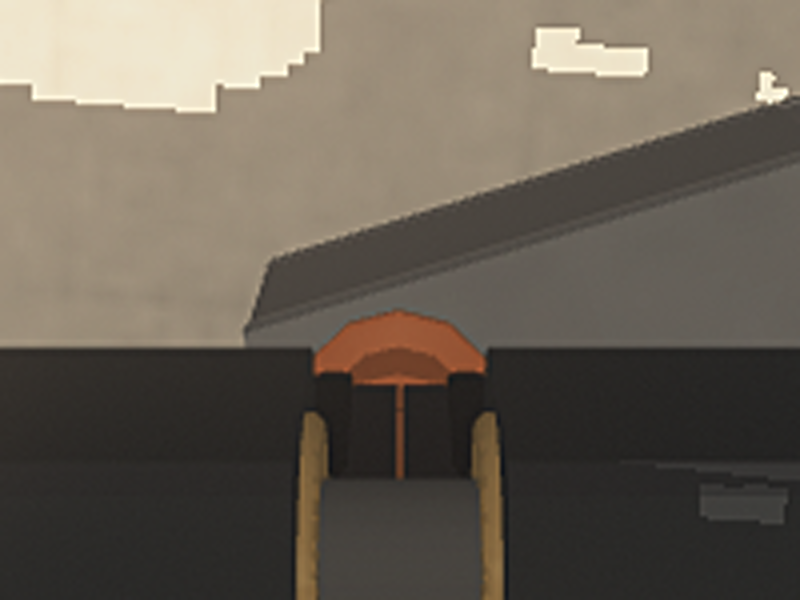

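The cover has settled to z≈36 under load and the cap is at 57, so about 6 mm of pin travel is left. I advance 4.2 mm.

Call:
{"op": "jog_arm", "data": {"targets": "1 0.07 0 0 0 0 0; 1 0.07 0 0 0 0 0; 1 0.07 0 0 0 0 0; 1 0.07 0 0 0 0 0; 1 0.07 0 0 0 0 0; 1 0.07 0 0 0 0 0; 1 0 0 0 0 0 0; 1 0 0 0 0 0 0; 1 0 0 0 0 0 0; 1 0 0 0 0 0 0"}}

```text
t: 22.65
position: [493.9, 63.4, 52.7]
orientation: [-0.48, 0.52, -0.479, -0.519]
ft_force: [-1.3, -0.4, 9.8]
width: 0.2
```

```bash
cat > cz.py <<'E'
from h import *
p,r,o=pose();print(p.round(2),o["ft_force"].round(2))
im,d=optics.snapshot("wrist")
m=optics.camera_model("wrist");K=np.array(m["K"]);Vi=np.linalg.inv(m["view"]);v,u=np.mgrid[180:264,330:480];dd=d[180:264,330:480];P=np.stack([(u-K[0,2])/K[0,0]*dd,(v-K[1,2])/K[1,1]*dd,dd,dd*0+1],-1)@Vi.T
z=P[...,2];k=(dd>0)&(z>28)&(z<43);print("cover z",k.sum(),np.median(z[k]).round(2),z[k].std().round(2))
E
python3 cz.py
```

```text
[493.93  63.4   52.73] [-1.33 -0.4   9.83]
cover z 6137 36.21 1.71
```

Call:
{"op": "jog_arm", "data": {"targets": "1 0.04 0 0 0 0 0; 1 0.04 0 0 0 0 0; 1 0 0 0 0 0 0; 1 0 0 0 0 0 0; 1 0 0 0 0 0 0; 1 0 0 0 0 0 0; 1 0 0 0 0 0 0; 1 0 0 0 0 0 0; 1 0 0 0 0 0 0; 1 0 0 0 0 0 0"}}

```text
t: 23.95
position: [493.9, 63.4, 52.0]
orientation: [-0.48, 0.52, -0.479, -0.519]
ft_force: [-1.6, 0.5, 9.6]
width: 0.7
```

```bash
python3 cz.py
```

```text
[493.93  63.39  51.95] [-1.59  0.55  9.59]
cover z 6071 36.17 1.71
```

Call:
{"op": "jog_arm", "data": {"targets": "1 0.03 0 0 0 0 0; 1 0.04 0 0 0 0 0; 1 0 0 0 0 0 0; 1 0 0 0 0 0 0; 1 0 0 0 0 0 0; 1 0 0 0 0 0 0; 1 0 0 0 0 0 0; 1 0 0 0 0 0 0; 1 0 0 0 0 0 0; 1 0 0 0 0 0 0"}}

```text
t: 25.25
position: [493.9, 63.4, 51.3]
orientation: [-0.48, 0.52, -0.479, -0.519]
ft_force: [-1.0, -0.8, 10.2]
width: 0.5
```

```bash
python3 cz.py
```

```text
[493.94  63.39  51.31] [-1.04 -0.8  10.21]
cover z 6010 36.13 1.71
```

Call:
{"op": "jog_arm", "data": {"targets": "1 0.03 0 0 0 0 0; 1 0.03 0 0 0 0 0; 1 0 0 0 0 0 0; 1 0 0 0 0 0 0; 1 0 0 0 0 0 0; 1 0 0 0 0 0 0; 1 0 0 0 0 0 0; 1 0 0 0 0 0 0; 1 0 0 0 0 0 0; 1 0 0 0 0 0 0"}}

```text
t: 26.55
position: [493.9, 63.4, 50.9]
orientation: [-0.48, 0.52, -0.479, -0.519]
ft_force: [-1.1, -0.5, 13.0]
width: -0.0
```

```bash
python3 cz.py
```

```text
[493.94  63.4   50.91] [-1.05 -0.51 12.99]
cover z 5967 35.89 1.6
```

Force rose to 13 N, so the pin has bottomed. I lift off and check.

Call:
{"op": "jog_arm", "data": {"targets": "1 -0.3 0 0 0 0 0; 1 -0.8 0 0 0 0 0; 1 -1 0 0 0 0 0; 1 -0.6 -1 0 0 0 0; 1 0 -1.2 0 0 0 0; 1 0 0 0 0 0 0; 1 0 0 0 0 0 0; 1 0 0 0 0 0 0; 1 0 0 0 0 0 0; 1 0 0 0 0 0 0"}}

```text
t: 27.85
position: [515.4, 65.3, 76.6]
orientation: [0.479, -0.52, 0.48, 0.52]
ft_force: [-0.4, 0.5, -0.9]
width: 0.5
```

```bash
python3 - <<'E'
from h import *
p,r,o=pose();print(p.round(2),o["ft_force"].round(2))
im,d=optics.snapshot("wrist");b=im[:,:,::-1];m=optics.camera_model("wrist");K=np.array(m["K"]);Vi=np.linalg.inv(m["view"])
s,c,l=blob("wrist",im,d,proj("wrist",[493.8,63.4,42]));print(s,c);cc,rr=cv2.minEnclosingCircle(np.argwhere(l)[:,::-1].astype(np.float32));print(planepx("wrist",*cc,40).round(1),rr)
v,u=np.mgrid[:480,:640];P=np.stack([(u-K[0,2])/K[0,0]*d,(v-K[1,2])/K[1,1]*d,d,d*0+1],-1)@Vi.T
z=P[...,2];zr=z[l&(d>0)];print("rivet z",np.percentile(zr,[5,25,50,75,95,98]).round(1))
k=np.zeros_like(l);x0=s[0]+s[2]+10;k[s[1]:s[1]+40,x0:x0+30]=1;k&=(d>0);print("cover z",np.percentile(z[k],[10,50,90]).round(1))
cv2.imwrite("pics/w10c.png",cv2.resize(b[160:340,220:460],(800,600),interpolation=cv2.INTER_CUBIC))
E
```

```text
[515.37  65.28  76.57] [-0.43  0.47 -0.9 ]
[ 296  207   47   46 1613] [318.99380037 229.06695598]
[494.5  63.5  40. ] 23.112424850463867
rivet z [39.1 40.1 48.8 51.2 52.5 52.9]
cover z [36.7 37.5 38.4]
```

View pics/w10c.png

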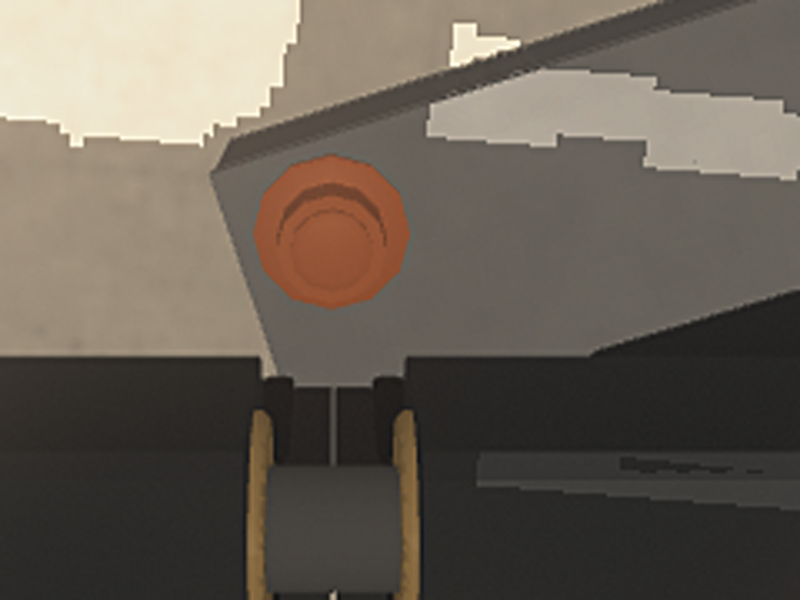

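The cap now lies on the collar, 14.4 mm above the cover (14.5 expected). The flange is flat, the cover has sprung back and the robot is clear, so I hand in.

```bash
python3 -c "
from rig import env;print(env.close_job())"
```

```text
the job is handed in; nothing more can be done
None
```

I took the orange rivet from the rack, seated it in the grey cover's empty hole with its pin up, then pushed the pin home with the shut fingertips. The job is handed in; it gave no verdict, so the result rests on my own checks.

- **Seating:** contact was at about 3.5 N. After release the wrist picture showed the rivet upright and pin up, its flange about 1.5 mm from the hole position I had measured, within the roughly 2 mm calibration.
- **Pressing:** the cover sank for good by about 5.5 mm (z 43 to 37.5). The pin slid at about 10 N. The force then rose to 13 N, the highest read, against the 18 N limit; readings came only between moves.
- **After lift-off:**
  - The cap top is about 14.4 mm above the cover (14.5 when home).
  - The flange looks flat and about centred on the hole, with its centre at (494.5, 63.5) against the hole at (494.6, 63.3).
  - The cover rose again by about 1.5 mm, and the arm stood clear with no contact force.
- **Time and other things:** it took about 28 s of the 42 s. I did not take another picture of the blue rivet or the bystanders at the end, but none of my moves touched them as far as the forces and pictures show.

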